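Open the stationery box and point out the pencil sharpener in it

TASK

A colleague is looking for the pencil sharpener, which is kept in the wooden box whose lid stands ajar. With the outside of a finger push the lid right up until it stands fully open, then point down at the sharpener with the fingertips a few centimetres above it, hold still there for at least two seconds, and finish while still pointing. Do not grip or force the lid, shift the box, touch anything lying in it, or disturb the other things on the desk.

Things in the scene. Friction and masses are not known exactly. Their poses are not given: they have to be found in the camera images.
- box: Walnut stationery box with a hinged lid, loose on the desk in front of the robot, about 1.2 kg. 100 mm along its x, 150 mm along its y, open-topped body 55 mm high, walls 7 mm, inner floor of grey felt 16 mm above the desk. Origin: centre of its underside. Its x points from its front (facing the robot) to the hinge side, z up. The closed box far right on the desk is not meant.
- box_lid (a joint): Lid angle in rad: 0 shut, pi/2 upright, 1.83 at its stop, leaning back, clear of a hand above the box; starts ajar at 0.6 to 1.1. Hinge line: 52 mm from the box's centre along +x of the box, 55 mm above the desk, along the box's y. The hinge is stiff: the lid stays where it is left; about 1 N at its front edge moves it. Fully open: more than 1.6 rad.
- lid_edge (a point): Middle of the lid's lower front edge (away from the hinge); moves with the lid on an arc of 104 mm radius about the hinge line. Lid 9 mm thick, 152 mm wide. While ajar this edge is 114 to 148 mm above the desk, free to be met from the robot's side by a finger coming down in front of it, tip 10 to 20 mm below the edge, and pushed back and up along its arc.
- sharpener_top (a point): Centre of the top of the pencil sharpener: a small brass block with a steel blade on top, 15 x 25 mm, 13 mm high, lying at any yaw on the box's felt floor, so this point is about 29 mm above the desk, 26 mm below the rim. It lies in one of three places (middle, left or right of the box's inside), about 50 mm apart; the others hold the eraser and the tape roll. z points up.
- eraser: White eraser in a dark sleeve, 18 by 43 mm, 12 mm high, lying in the box; not to be touched. Origin: centre of its underside.
- tape_roll: Small roll of paper tape, 50 mm across, 12 mm high, lying flat in the box; not to be touched. Origin: centre of its underside.
- stapler: Stapler, 34 x 135 x 46 mm, loose on the desk left of the box; a bystander. Origin: centre of its underside, length along its y.
- glue_stick: Glue stick standing upright behind the box, 27 mm across, 88 mm tall; a bystander. Origin: centre of its underside.
- hole_punch: Two-hole punch, 94 x 110 x 58 mm, left behind the box; a bystander. Origin: centre of its underside.
- binder_clip: Binder clip, 41 x 60 x 27 mm, on the desk right of and behind the box; a bystander. Origin: centre of its underside.

How it is judged:
By the outcome, as a careful person would: the job done as asked, in the order asked, and still so for the second after the job is handed in, with the robot touching nothing.
It also fails if it takes over 45 s, if anything falls off the work surface, if the arm or the gripper's body presses on something with over 40 N, if the wrist force passes 120 N, or if a joint passes its speed limit or range.

ROBOT

A 6-joint arm with a two-finger parallel gripper is mounted at the origin on a cart in front of the work surface, level with it; the furniture and walls round the work are solid. World frame = base frame: x ahead of the robot, y to its left, z up, the work surface at z = 0. Lengths are in m, angles in rad, forces in N, time in s.
With the tool pointing down it reaches from about 0.3 to 0.875 m from the base axis. Payload 6.4 kg.
Tool frame: the origin (TCP) lies midway between the tips of the shut fingers; the grasp point (between the pads) lies 19 mm behind it (grasp_offset is the distance from the TCP to the grasp point, in m); z points along the fingers, y is the line along which they close (so a half turn about z gives the same grasp; the last joint's range is limited). The gripper opens to 85 mm and grips with 20 to 120 N. Pads are 22 mm wide; open, the fingers measure 114 mm over their backs; the gripper's body (76 mm by 85 mm) begins 54 mm behind the grasp point. The pads swing forward as they close: fully open they stand 13 mm farther back than shut.
Start: joints at [0.976, 0.181, 1.607, -0, 1.354, -0.206], TCP at [0.218, 0.532, 0.231] pointing down, gripper open.
Joint ranges: [-2.99, 2.99], [-0.89, 2.07], [0.3, 2.58], [-1.14, 4.28], [0, 2.63], [-3.12, 3.12]. Speed limits (rad/s): [2.57, 2.57, 3.01, 3.14, 3.14, 3.14].

INTERFACE

Orientations are given as a unit quaternion [w, x, y, z].
In Python, from bench import * gives the robot as it stands. The module is installed in compiled form; this text tells all that it offers.
- The arm moves only by the tool servo_tool, never from a script. Its argument "commands" is text: rows parted by semicolons, each of 7 numbers parted by spaces: the turn, a rotation vector about the tool's x, y, z in rad, then the shift along the tool's x, y, z in mm, then the opening, from 0 (shut) to 1 (fully open). In form: wx wy wz dx dy dz claw; .... A call has 1 to 5 rows; each row shifts and turns the commanded pose from where the row before left it, along the tool's axes as they then stand; what a row does not reach is not made up. A row lasts 1/8 s, in which the tool goes at most 62.5 mm and 10.7 degrees, less where a joint would pass 70% of its speed; a pose out of reach is approached as far as the arm can. A call with a gripper value outside its range is refused whole. The fingers move at their own pace and stop on an object; the grip force is fixed at half the most. Time passes only in rows, so rows that do not move let the fingers close. It gives the time, the measured TCP pose, the force, the opening and the grip force at its end, in the units of the state.
- get_obs(): the state, without advancing time (a new reading comes with each control period).
- camera(name): name is "side" or "top"; returns the picture (384x512x3 uint8, blue, green, red); there is no depth.
- calibration(name): a dict with "fx", "fy", "cx", "cy" (pixels), "k1" (the pictures are not rectified: a ray, as slopes to the right and down, at radius r is drawn at 1 + k1 r^2 times it, then the intrinsics apply), "R" (3x3) and "t" (3): a world point X has camera coordinates R X + t. Camera axes: x right, y down, z forward; pixel columns grow to the right and rows downward; lengths in m; the calibration is good to about 2 mm. A picture is of the moment at which its call begins. calibration takes no time and is no camera call.
- hand_in(): hands the job in; it is judged then, once.
The state is a dict: "time_s": time; "q": joint angles; "dq": joint speeds; "joint_efforts": joint torques, N m; "eef_pos": TCP position; "eef_rot": TCP orientation; "wrist_force": force on the tool from outside, world axes, zero at the start; "torque": the same for the moment, N m; "opening": opening from 0.0 (shut) to 1.0 (fully open); "grasp_force": force on a finger pad.
Only numpy, scipy, OpenCV 4.12 (cv2) and the standard library are available. Lean on these libraries where they do the work, as an engineer would, in place of code of your own. Each camera call takes 0.05 s, during which the arm holds its last target. There are 200 camera calls.

## Working session

There is one attempt and no reset: what is moved stays moved. The work goes in short steps, Python scripts to look and compute and a tool call to move; the robot and the scene stay as the last step left them, time stands still between calls to the robot, and variables do not carry over. Pictures are saved under pics/ and viewed, at most 10 in all, crops included, and the job is handed in when it is done.

Besides the shell and the picture viewer there is one more tool, called after "Call:" by a JSON object that holds its "name" and its "arguments", one argument or row to a line. servo_tool: Moves the arm, as the interface text tells. Its arguments: {"type":"object","properties":{"commands":{"type":"string"}},"required":["commands"]}

```bash
mkdir -p pics
cat > h.py <<'E'
from bench import *
import numpy as np, cv2
def ray(name,u,v):
    c=calibration(name);d=np.array([(u-c["cx"])/c["fx"],(v-c["cy"])/c["fy"]])
    s=d.copy()
    for _ in range(20): s=d/(1+c["k1"]*(s@s))
    R=np.array(c["R"]);t=np.array(c["t"])
    r=R.T@np.array([*s,1]); return -R.T@t, r/np.linalg.norm(r)
def atz(name,u,v,z):
    o,r=ray(name,u,v); return o+r*(z-o[2])/r[2]
def tri(a,b):
    o1,r1=ray("top",*a);o2,r2=ray("side",*b)
    A=sum(np.eye(3)-np.outer(r,r) for r in(r1,r2)); B=sum((np.eye(3)-np.outer(r,r))@o for o,r in((o1,r1),(o2,r2)))
    p=np.linalg.solve(A,B); return p, np.linalg.norm((np.eye(3)-np.outer(r1,r1))@(p-o1))
def proj(name,X):
    c=calibration(name);x=np.array(c["R"])@np.array(X)+np.array(c["t"]);s=x[:2]/x[2];s=s*(1+c["k1"]*(s@s))
    return s*[c["fx"],c["fy"]]+[c["cx"],c["cy"]]
E
python3 - <<'E'
from h import *
for n in("top","side"):
    cv2.imwrite(f"pics/{n}0.png",camera(n)); print(n,ray(n,256,192))
o=get_obs(); print(o["eef_pos"],o["eef_rot"],o["time_s"],o["opening"])
E
```

```text
top (array([ 0.23629861, -0.05472432,  1.06699919]), array([ 0.33865443,  0.06764347, -0.93847618]))
side (array([ 0.63080492, -0.6184598 ,  0.64683058]), array([-0.04848799,  0.7464512 , -0.66367124]))
[0.21766942 0.53168765 0.23049573] [-2.89341295e-04  1.93149741e-01  9.81168993e-01 -7.07507270e-04] 0.1 0.9997140542828507
```

View pics/top0.png

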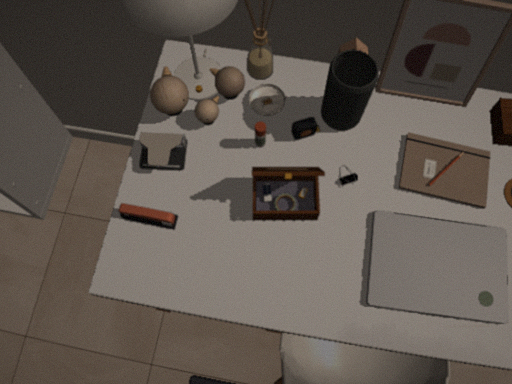

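View pics/side0.png

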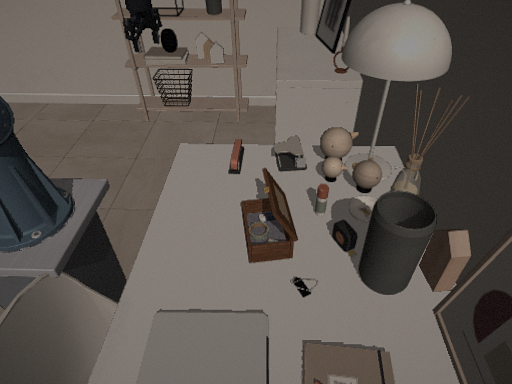

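The top view shows the box at about (285,195), with the lid at its upper edge. The side view shows it at about (268,230), lid standing. I'll take enlarged crops.

Run:
```python
from h import *
a=cv2.imread("pics/top0.png")[155:230,240:335];b=cv2.imread("pics/side0.png")[165:267,230:305]
f=lambda i,s:cv2.resize((255*(i/255.)**.55).astype('uint8'),None,fx=s,fy=s,interpolation=cv2.INTER_CUBIC)
A=f(a,4.2);B=f(b,5.5)
c=np.zeros((600,800,3),'uint8');print(A.shape,B.shape)
c[:A.shape[0],:A.shape[1]]=A;c[:B.shape[0],399-0:399+B.shape[1]]=B[:, :401]
for k in range(240,335,10): cv2.putText(c,str(k),(int((k-240)*4.2),330),0,.35,(255,255,255));cv2.line(c,(int((k-240)*4.2),315),(int((k-240)*4.2),320),(255,255,255))
cv2.imwrite("pics/c1.png",c)
for uv in [(252,216),(318,216)]: print(atz("top",*uv,0.055))
for uv in [(251,260),(293,257),(243,202)]: print(atz("side",*uv,0.0))
```

```text
(315, 399, 3) (561, 412, 3)
[0.54446589 0.01672345 0.055     ]
[ 0.57034931 -0.12655551  0.055     ]
[ 0.58374108 -0.12249325  0.        ]
[ 6.78743231e-01 -1.10828853e-01 -1.11022302e-16]
[0.55080481 0.0677938  0.        ]
```

View pics/c1.png

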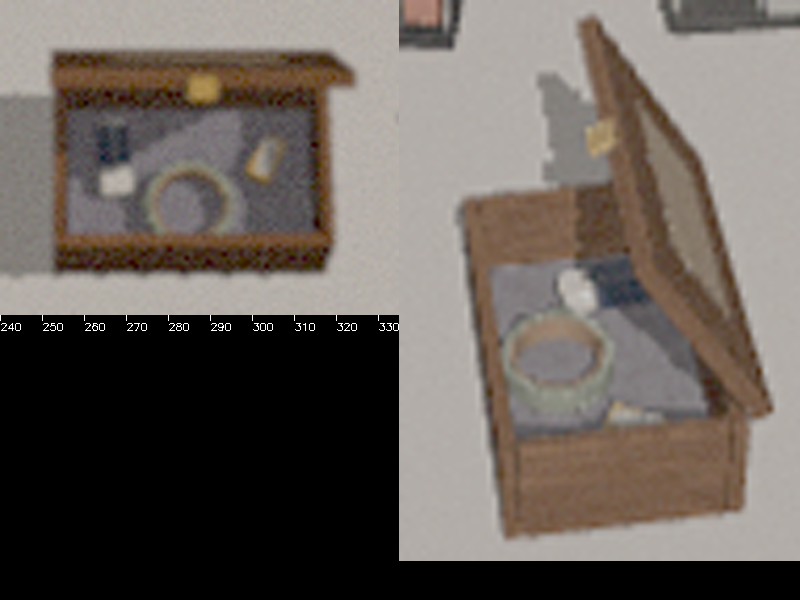

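Run:
```python
from h import *
from scipy.optimize import least_squares
T=[((254.3,212.1),(-50,75,55)),((318.1,211.7),(-50,-75,55)),((253,219.8),(-50,75,0)),((317.4,219.3),(-50,-75,0))]
S=[((249.6,262.6),(-50,-75,0)),((292.4,257.7),(50,-75,0)),((250.5,246.8),(-50,-75,55)),((241.6,201.7),(-50,75,55)),((292.7,241.4),(50,-75,55))]
LT=[((253.1,176),76),((323.8,175.2),-76)];LS=[((263.5,169.5),76),((273.8,215),-76)]
def W(p,l):
    c,s=np.cos(p[2]),np.sin(p[2]);l=np.array(l)/1000; return [p[0]+c*l[0]-s*l[1],p[1]+s*l[0]+c*l[1],l[2]]
def L(p,y): return W(p,(52-104*np.cos(p[3]),y,55+104*np.sin(p[3])))
def f(p):
    return np.concatenate([proj("top",W(p,l))-q for q,l in T]+[proj("side",W(p,l))-q for q,l in S]+[proj("top",L(p,y))-q for q,y in LT]+[proj("side",L(p,y))-q for q,y in LS])
r=least_squares(f,[.61,-.04,0,.9]);print(r.x,np.round(r.fun.reshape(-1,2),1).tolist())
p=r.x; print("edge",L(p,0),"left end",L(p,76))
sh=atz("top",303.3,193,.029);print("sharp",sh)
sh2=atz("top",303.3,193,.022);print("local",(np.array([[np.cos(p[2]),np.sin(p[2])],[-np.sin(p[2]),np.cos(p[2])]])@(sh[:2]-p[:2])), proj("side",sh))
for n,uv,z in[("glue",(260,128),.088),("punch",(304,128),.05),("clip",(348,179),.02),("stapler",(148,212),.046)]: print(n,atz("top",*uv,z))
o=get_obs();from scipy.spatial.transform import Rotation as R
w,x,y,z=o["eef_rot"];print(R.from_quat([x,y,z,w]).as_matrix().round(4))
```

```text
[ 0.61633242 -0.04792543  0.18358076  1.06309176] [[-1.5, 0.1], [2.4, 0.2], [0.1, -0.4], [0.3, -0.2], [-0.1, 0.4], [0.8, -0.1], [-1.7, 0.3], [-0.0, -1.8], [1.8, 0.3], [-1.3, -0.9], [1.2, -0.4], [-1.6, -1.0], [-0.7, -0.1]]
edge [np.float64(0.6177462981754666), np.float64(-0.04766291646509133), np.float64(0.14588172947515352)] left end [np.float64(0.6038723975656688), np.float64(0.027060004261212266), np.float64(0.14588172947515352)]
sharp [ 0.62785561 -0.08753966  0.029     ]
local [ 0.00409793 -0.04105213] [270.92733162 240.15646437]
glue [0.74508743 0.03503471 0.088     ]
punch [ 0.78359601 -0.06474628  0.05      ]
clip [ 0.68472065 -0.1865359   0.02      ]
stapler [0.51431012 0.24877582 0.046     ]
[[-9.254e-01  3.790e-01 -8.000e-04]
 [ 3.790e-01  9.254e-01 -1.300e-03]
 [ 3.000e-04 -1.500e-03 -1.000e+00]]
```

Fit: box yaw is about 0.18 rad, the lid about 1.06 rad, and the sharpener on the right side. Moving to a spot in front of the lid, gripper shutting on the way.

Call:
{"name": "servo_tool", "arguments": {
  "commands": "0 0 0 -20 -15 0 0; 0 0 0 -40 -30 0 0; 0 0 0 -40 -30 0 0; 0 0 0 -40 -30 0 0; 0 0 0 -40 -30 0 0"
}}

```text
time_s: 0.72
eef_pos: [0.3337, 0.3374, 0.231]
eef_rot: [-0.0, 0.193, 0.981, -0.0]
wrist_force: [0.1, -0.3, -0.8]
opening: -0.002
grasp_force: 0.0
```

Call:
{"name": "servo_tool", "arguments": {
  "commands": "0 0 0 -40 -30 0 0; 0 0 0 -40 -30 0 0; 0 0 0 -40 -30 0 0; 0 0 0 -40 -30 0 0; 0 0 0 -40 -30 0 0"
}}

```text
time_s: 1.35
eef_pos: [0.462, 0.1228, 0.2311]
eef_rot: [-0.0, 0.193, 0.981, 0.0]
wrist_force: [1.0, 0.5, -0.1]
opening: 0.004
grasp_force: 0.0
```

Call:
{"name": "servo_tool", "arguments": {
  "commands": "0 0 0.17 0 0 0 0; 0 0 0.17 0 0 0 0; 0 0 0.17 0 0 0 0; 0 0 0.17 0 0 0 0; 0 0 0.17 0 0 0 0"
}}

```text
time_s: 1.98
eef_pos: [0.4612, 0.1243, 0.2309]
eef_rot: [-0.0, 0.583, 0.813, -0.0]
wrist_force: [1.0, 0.1, 0.0]
opening: -0.001
grasp_force: 0.0
```

Call:
{"name": "servo_tool", "arguments": {
  "commands": "0 0 0.15 0 0 0 0; 0 0 0 0 0 0 0; 0 0 0 0 0 0 0"
}}

```text
time_s: 2.35
eef_pos: [0.4614, 0.1243, 0.2311]
eef_rot: [-0.0, 0.639, 0.769, -0.0]
wrist_force: [-0.2, 0.2, 0.5]
opening: -0.001
grasp_force: 0.0
```

Call:
{"name": "servo_tool", "arguments": {
  "commands": "0 0 0 -45 16 0 0; 0 0 0 -45 16 0 0; 0 0 0 -45 16 0 0; 0 0 0 -45 16 10 0; 0 0 0 -43 16 15 0"
}}

```text
time_s: 2.98
eef_pos: [0.5817, -0.0822, 0.2065]
eef_rot: [0.001, 0.639, 0.769, 0.0]
wrist_force: [1.0, 0.3, 0.3]
opening: 0.002
grasp_force: 0.0
```

Call:
{"name": "servo_tool", "arguments": {
  "commands": "0 0 0 0 0 15 0; 0 0 0 0 0 15 0; 0 0 0 0 0 15 0; 0 0 0 0 0 15 0; 0 0 0 0 0 0 0"
}}

```text
time_s: 3.6
eef_pos: [0.5795, -0.0795, 0.1447]
eef_rot: [-0.001, 0.64, 0.769, -0.0]
wrist_force: [0.3, 0.2, 0.1]
opening: 0.0
grasp_force: 0.0
```

Run:
```python
from h import *
f=lambda i,s:cv2.resize((255*(i/255.)**.55).astype('uint8'),None,fx=s,fy=s,interpolation=cv2.INTER_CUBIC)
b=camera("side")[120:270,190:340];cv2.imwrite("pics/s2.png",f(b,4));print(get_obs()["eef_pos"])
```

```text
[ 0.58022585 -0.07989887  0.14581743]
```

View pics/s2.png

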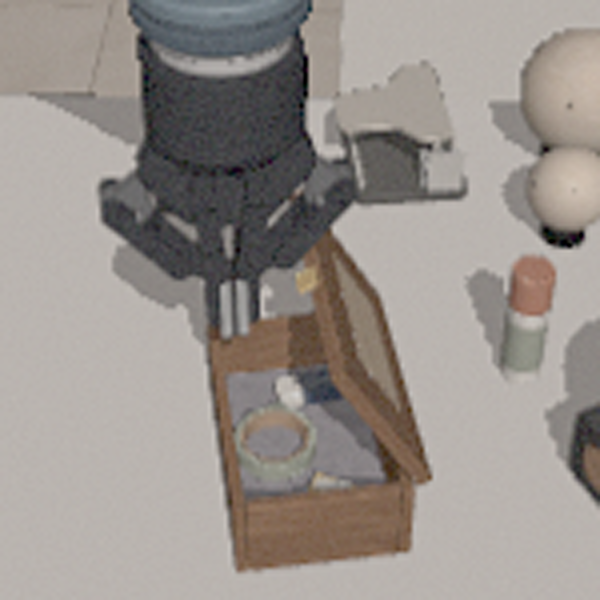

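The finger is in front of the lid edge, with its tip level with the edge at crop (235,330), and the latch is off to the left. I'll lower it about 12 mm and push forward slowly.

Call:
{"name": "servo_tool", "arguments": {
  "commands": "0 0 0 0 0 6 0; 0 0 0 0 0 6 0; 0 0 0 0 8 0 0; 0 0 0 0 8 0 0; 0 0 0 0 4 0 0"
}}

```text
time_s: 4.28
eef_pos: [0.6012, -0.0768, 0.1346]
eef_rot: [0.0, 0.64, 0.769, 0.0]
wrist_force: [0.6, -0.7, 0.9]
opening: -0.002
grasp_force: 0.0
```

Call:
{"name": "servo_tool", "arguments": {
  "commands": "0 0 0 0 5 0 0; 0 0 0 0 6 -1 0; 0 0 0 0 6 -2 0; 0 0 0 0 6 -2 0; 0 0 0 0 6 -2 0"
}}

```text
time_s: 4.9
eef_pos: [0.6292, -0.0716, 0.1416]
eef_rot: [0.0, 0.64, 0.768, 0.0]
wrist_force: [-0.9, -0.5, 0.7]
opening: 0.005
grasp_force: 0.6
```

Call:
{"name": "servo_tool", "arguments": {
  "commands": "0 0 0 0 6 -2 0; 0 0 0 0 6 -1 0; 0 0 0 0 6 -1 0; 0 0 0 0 6 -1 0; 0 0 0 0 0 0 0"
}}

```text
time_s: 5.52
eef_pos: [0.6529, -0.0671, 0.1463]
eef_rot: [0.0, 0.64, 0.769, 0.0]
wrist_force: [0.1, 1.1, 0.7]
opening: -0.002
grasp_force: 0.0
```

Run:
```python
from h import *
f=lambda i,s:cv2.resize((255*(i/255.)**.55).astype('uint8'),None,fx=s,fy=s,interpolation=cv2.INTER_CUBIC)
b=camera("side")[120:270,190:340];cv2.imwrite("pics/s3.png",f(b,4));print(get_obs()["eef_pos"])
```

```text
[ 0.65267169 -0.06716089  0.14623157]
```

View pics/s3.png

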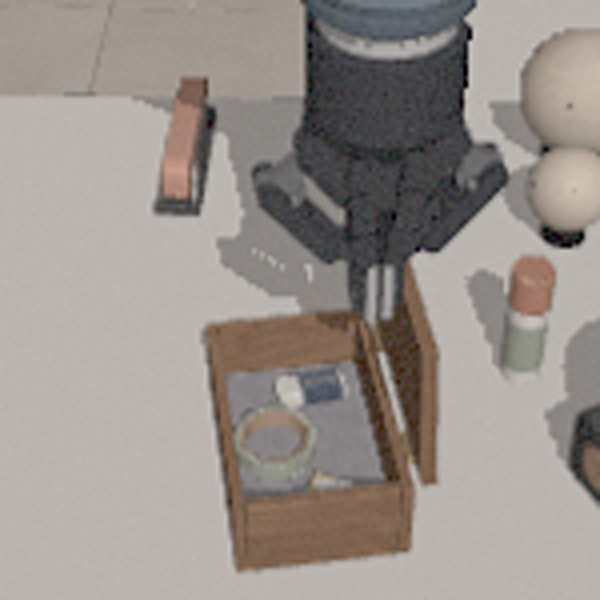

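The lid is near upright and the box hasn't moved. Pushing about 22 mm further.

Call:
{"name": "servo_tool", "arguments": {
  "commands": "0 0 0 0 5 0 0; 0 0 0 0 5 0 0; 0 0 0 0 5 0 0; 0 0 0 0 4 0 0; 0 0 0 0 3 0 0"
}}

```text
time_s: 6.2
eef_pos: [0.6743, -0.0633, 0.1462]
eef_rot: [-0.0, 0.64, 0.768, -0.0]
wrist_force: [0.1, -0.2, 0.5]
opening: -0.0
grasp_force: 0.3
```

Call:
{"name": "servo_tool", "arguments": {
  "commands": "0 0 0 0 0 0 0; 0 0 0 0 -6 0 0; 0 0 0 0 -12 0 0; 0 0 0 0 -14 0 0; 0 0 0 0 0 0 0"
}}

```text
time_s: 6.82
eef_pos: [0.6414, -0.0693, 0.1464]
eef_rot: [-0.0, 0.64, 0.768, -0.0]
wrist_force: [-0.2, -0.2, 0.3]
opening: -0.0
grasp_force: 0.0
```

Run:
```python
from h import *
f=lambda i,s:cv2.resize((255*(i/255.)**.55).astype('uint8'),None,fx=s,fy=s,interpolation=cv2.INTER_CUBIC)
b=camera("side")[120:270,190:340];cv2.imwrite("pics/s4.png",f(b,4));print(get_obs()["eef_pos"])
th=1.75
p=[.6163,-.0479,.1836]
for th in(1.6,1.75,1.83):
  lx,z=.052-.104*np.cos(th),.055+.104*np.sin(th)
  print(th,[((proj("side",[p[0]+.983*lx-.1826*y,p[1]+.1826*lx+.983*y,z])-[190,120])*4).round() for y in(.076,-.076)])
```

```text
[ 0.6421298  -0.06929992  0.146609  ]
1.6 [array([380., 167.]), array([440., 349.])]
1.75 [array([406., 167.]), array([470., 348.])]
1.83 [array([420., 168.]), array([486., 349.])]
```

View pics/s4.png

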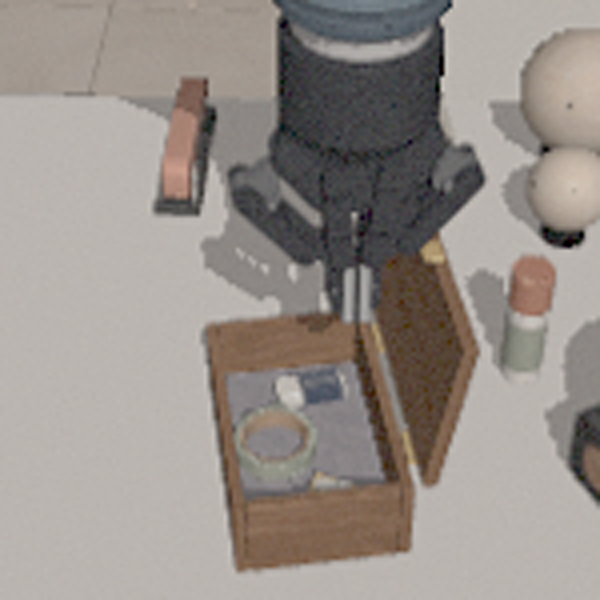

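The lid stands at about 1.74 rad: its inner corner at crop (464,345) matches the model for 1.75. The box and the desk things are unmoved. I'll back up, raise, and turn a quarter so the knuckles stay clear of the lid.

Call:
{"name": "servo_tool", "arguments": {
  "commands": "0 0 0 -3 -9 -10 0; 0 0 0 -5 -8 -15 0; 0 0 0 -7 0 -20 0; 0 0 0.15 0 0 0 0; 0 0 0.18 0 0 0 0"
}}

```text
time_s: 7.5
eef_pos: [0.629, -0.0877, 0.1933]
eef_rot: [0.001, 0.759, 0.651, 0.001]
wrist_force: [-0.6, 0.8, 0.0]
opening: -0.003
grasp_force: 0.0
```

Call:
{"name": "servo_tool", "arguments": {
  "commands": "0 0 0.18 0 0 0 0; 0 0 0.18 0 0 0 0; 0 0 0.18 0 0 0 0; 0 0 0.18 0 0 0 0; 0 0 0.18 0 0 0 0"
}}

```text
time_s: 8.12
eef_pos: [0.6288, -0.0876, 0.1928]
eef_rot: [0.001, 0.967, 0.255, 0.001]
wrist_force: [1.0, -0.3, -0.1]
opening: 0.0
grasp_force: 0.0
```

Call:
{"name": "servo_tool", "arguments": {
  "commands": "0 0 0.18 0 0 0 0; 0 0 0.16 0 0 0 0; 0 0 0 0 0 0 0"
}}

```text
time_s: 8.5
eef_pos: [0.6288, -0.0875, 0.1926]
eef_rot: [0.0, 0.996, 0.092, 0.001]
wrist_force: [-0.1, -0.2, -0.4]
opening: -0.0
grasp_force: 0.0
```

Run:
```python
from h import *
f=lambda i,s:cv2.resize((255*(i/255.)**.55).astype('uint8'),None,fx=s,fy=s,interpolation=cv2.INTER_CUBIC)
b=np.vstack([f(camera("top")[160:225,240:340],5),f(camera("side")[195:265,235:335],3.7)[:,:370].copy() if 0 else cv2.resize(f(camera("side")[200:255,235:335],5),(500,275))]);cv2.imwrite("pics/s5.png",b);print(b.shape,get_obs()["eef_pos"],get_obs()["q"])
```

```text
(600, 500, 3) [ 0.62870402 -0.08727661  0.19214353] [-3.24600437e-01  3.44746744e-01  1.48579528e+00 -2.01976361e-05
  1.31000988e+00  1.06034182e+00]
```

View pics/s5.png

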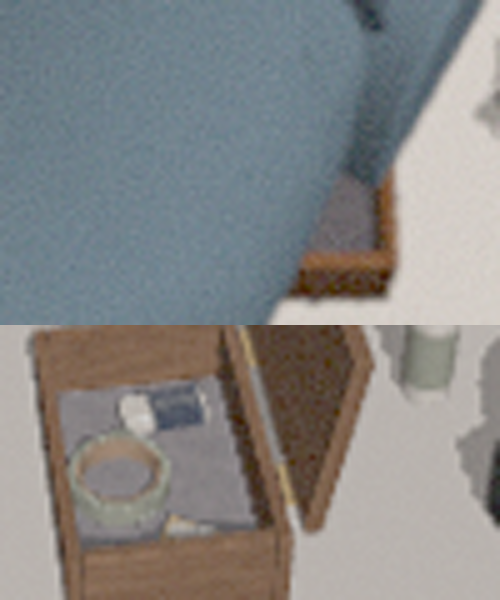

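The side view shows the box interior undisturbed, with the sharpener at (273,240) where expected and the finger above it. Descending to about 31 mm over its top and holding.

Call:
{"name": "servo_tool", "arguments": {
  "commands": "0 0 0 2 0 20 0; 0 0 0 0 0 30 0; 0 0 0 0 0 30 0; 0 0 0 0 0 30 0; 0 0 0 0 0 12 0"
}}

```text
time_s: 9.22
eef_pos: [0.6285, -0.0859, 0.0658]
eef_rot: [-0.001, 0.996, 0.092, -0.002]
wrist_force: [-0.9, -0.1, 0.3]
opening: 0.001
grasp_force: 0.0
```

Call:
{"name": "servo_tool", "arguments": {
  "commands": "0 0 0 0 0 8 0; 0 0 0 0 0 2 0; 0 0 0 0 0 0 0; 0 0 0 0 0 0 0; 0 0 0 0 0 0 0"
}}

```text
time_s: 9.85
eef_pos: [0.6309, -0.0867, 0.06]
eef_rot: [0.0, 0.996, 0.091, 0.0]
wrist_force: [-0.3, 0.2, -0.2]
opening: 0.002
grasp_force: 0.0
```

Run:
```python
from h import *
f=lambda i,s:cv2.resize((255*(i/255.)**.55).astype('uint8'),None,fx=s,fy=s,interpolation=cv2.INTER_CUBIC)
a=f(camera("top")[110:260,190:340],2.6);b=f(camera("side")[120:270,190:340],2.6);cv2.imwrite("pics/s6.png",np.hstack([a,b]));print(get_obs()["eef_pos"],((proj("side",[.63,-.0876,.029])-[190,120])*2.6))
```

```text
[ 0.63070509 -0.08662214  0.05967046] [212.85927004 312.521933  ]
```

View pics/s6.png

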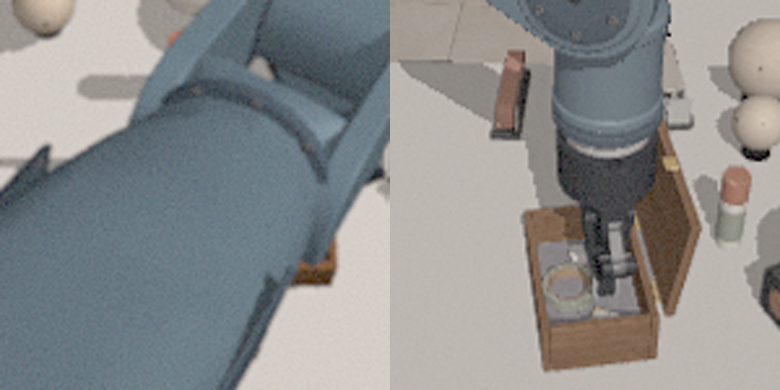

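The fingertips at side crop (608,290) are just above the sharpener, clear of the lid and rim. Holding for 2.5 s or more.

Call:
{"name": "servo_tool", "arguments": {
  "commands": "0 0 0 0 0 0 0; 0 0 0 0 0 0 0; 0 0 0 0 0 0 0; 0 0 0 0 0 0 0; 0 0 0 0 0 0 0"
}}

```text
time_s: 10.58
eef_pos: [0.6305, -0.0866, 0.0593]
eef_rot: [0.0, 0.996, 0.091, -0.0]
wrist_force: [-0.1, -0.1, -0.0]
opening: 0.005
grasp_force: 0.0
```

Call:
{"name": "servo_tool", "arguments": {
  "commands": "0 0 0 0 0 0 0; 0 0 0 0 0 0 0; 0 0 0 0 0 0 0; 0 0 0 0 0 0 0; 0 0 0 0 0 0 0"
}}

```text
time_s: 11.2
eef_pos: [0.6305, -0.0866, 0.0593]
eef_rot: [0.0, 0.996, 0.091, 0.0]
wrist_force: [-0.2, -0.4, -0.2]
opening: 0.001
grasp_force: 0.0
```

Call:
{"name": "servo_tool", "arguments": {
  "commands": "0 0 0 0 0 0 0; 0 0 0 0 0 0 0; 0 0 0 0 0 0 0; 0 0 0 0 0 0 0; 0 0 0 0 0 0 0"
}}

```text
time_s: 11.82
eef_pos: [0.6305, -0.0866, 0.0593]
eef_rot: [0.0, 0.996, 0.091, 0.0]
wrist_force: [0.1, -0.4, 0.1]
opening: 0.003
grasp_force: 0.0
```

Call:
{"name": "servo_tool", "arguments": {
  "commands": "0 0 0 0 0 0 0; 0 0 0 0 0 0 0; 0 0 0 0 0 0 0; 0 0 0 0 0 0 0; 0 0 0 0 0 0 0"
}}

```text
time_s: 12.45
eef_pos: [0.6305, -0.0866, 0.0593]
eef_rot: [0.0, 0.996, 0.091, -0.0]
wrist_force: [0.2, 0.8, -0.5]
opening: 0.003
grasp_force: 0.0
```

```bash
python3 -c "
from bench import *
print(hand_in())"
```

```text
the job is handed in; nothing more can be done
None
```

The lid is pushed open to about 1.74 rad, and the fingertips held still about 3 cm above the sharpener for 2.5 s; I handed the job in at about 12.5 s, still pointing, with nothing seen to have moved.

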